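Lay the standing slide box down inside its taped outline

TASK

The microscope slide box stands on edge and its slides must dry lying flat. Push the box along with the fingers, keeping it standing, until it stands just inside the near edge of the taped outline, then push it over near its top so that it falls away from you and lies flat, lid up, wholly inside the outline. Do not pick it up, do not tip it over before it is there, and leave the vials and the beaker where they stand.

Things in the scene. Friction and masses are not known exactly. Their poses are not given: they have to be found in the camera images.
- outline: Rectangle of flat white paper tape on the bench top, only a marking (no height to speak of). Clear inside 122 mm along its x by 136 mm along its y, tape 10 mm wide. Origin at its centre on the bench; its x axis points from the near edge to the far edge (away from the robot, the direction in which the box is pushed and tipped), y to the left, z up.
- slides: The closed slide box, 82 x 92 x 30 mm, 0.15 to 0.31 kg, lid fixed shut, smooth (friction about 0.4). Axes as if lying flat: x (82 mm) from front edge to hinge edge, y (92 mm) width, z (30 mm) from underside to lid. Origin: centre of the underside. It starts standing on its front edge, 82 mm tall, 30 mm thick: box x up, box z (lid face) towards the robot, box y left; lid face 30 mm nearer the robot than the origin.
- box_center (a point): Centre of the slide box, 15 mm from its underside, axes as slides. Standing, it is 41 mm above the bench, lying 15 mm. Pushed slowly within 15 mm of the bench the box slides upright; pushed above 50 mm height it tips over its far foot edge and lies from there 82 mm onward.
- foot_left (a point): Corner of the box's underside at its front edge, left: at the start on the bench, left end of the far foot edge over which the box tips. It starts 19 to 64 mm short of the clear inside of the outline, up to 8 mm off to a side and up to 0.12 rad turned against the outline.
- foot_right (a point): As foot_left, right end of the far foot edge, 92 mm from foot_left.
- top_left (a point): Corner of the box's underside at its hinge edge, left: at the start 82 mm above foot_left.
- top_right (a point): Corner of the box's underside at its hinge edge, right: at the start 82 mm above foot_right.
- vial_tall: Bystander: capped glass vial, 27 mm across, 56 mm tall, stands left of the outline. Origin at the centre of its underside.
- beaker_small: Bystander: small empty glass beaker, 42 mm across, 48 mm tall, stands right of the outline. Origin at the centre of its underside.
- vial_short: Bystander: smaller capped vial, 23 mm across, 46 mm tall, stands to the left of the path of the box. Origin at the centre of its underside.

How it is judged:
By the outcome, as a careful person would: the job done as asked, in the order asked, and still so for the second after the job is handed in, with the robot touching nothing.
It also fails if it takes over 51 s, if anything falls off the work surface, if the arm or the gripper's body presses on something with over 40 N, if the wrist force passes 120 N, or if a joint passes its speed limit or range.

ROBOT

A 6-joint arm with a two-finger parallel gripper is mounted at the origin on a cart in front of the work surface, level with it; the furniture and walls round the work are solid. World frame = base frame: x ahead of the robot, y to its left, z up, the work surface at z = 0. Lengths are in mm, angles in degrees, forces in N, time in s.
With the tool pointing down it reaches from about 375 to 925 mm from the base axis. Payload 5.7 kg.
Tool frame: the origin (TCP) lies at the centre of the arm's flange, where the gripper is bolted on; the fingertips stand 182 mm ahead of it and the grasp point (between the pads) lies env.grip_point_offset ahead of it (env.grip_point_offset is the distance from the TCP to the grasp point, in mm); z points along the fingers, y is the direction in which the jaws open and shut (so a half turn about z gives the same grasp; the last joint's range is limited). The gripper opens to 88 mm and grips with 3 to 60 N. Pads are 20 mm wide; open, the fingers measure 115 mm over their backs; the gripper's body (75 mm by 178 mm) begins 61 mm behind the grasp point.
Start: joints at [66.973, 20.558, 86.54, -0, 72.909, -6.595], TCP at [169.731, 575.48, 404.623] pointing down, gripper open.
Joint ranges: [-170.27, 170.27], [-57.76, 135], [12.27, 136.19], [-55.21, 235.2], [11.17, 155.16], [-170.74, 170.74]. Speed limits (degrees/s): [136.94, 136.94, 180, 180, 180, 180].

INTERFACE

Orientations are given as a 3x3 rotation matrix whose columns are the frame's x, y, z axes.
In Python, from bench import env, grab_frame, order gives the robot as it stands.
- The arm moves only by the tool servo_tool, never from a script. Its argument "plan" is a list of rows, each a list of 2 entries, a list of its own where there are three numbers: the shift along the tool's x, y, z in mm, then the turn, a rotation vector about the tool's x, y, z in degrees. A call has 1 to 5 rows; each row shifts and turns the commanded pose from where the row before left it, along the tool's axes as they then stand; what a row does not reach is not made up. A row lasts 1/10 s, in which the tool goes at most 50 mm and 8.59 degrees, less where a joint would pass 70% of its speed; a pose out of reach is approached as far as the arm can. A call is refused whole if a number of a shift passes 50 or a number of a turn 8.59, either way. A call with a gripper value outside its range is refused whole. "claw" is the opening in per cent of the stroke, from 0 (shut) to 100 (fully open), set as the call begins (left out, the last holds). The fingers move at their own pace and stop on an object; "grip_force" is the grip in N (left out, the last holds). Time passes only in rows, so rows that do not move let the fingers close. It gives the time, the measured TCP pose, the force and the opening at its end, in the units of the state.
- env.observe(): the state, without advancing time (a new reading comes with each control period).
- grab_frame(name): name is "scene" or "top" or "wrist"; returns a dict with "image" (400x640x3 uint8, blue, green, red), "fx", "fy", "cx", "cy" (pixels), "extrinsics" (4x4, takes a point from camera to world coordinates). Camera axes: x right, y down, z forward; pixel columns grow to the right and rows downward; lengths in mm; the calibration is good to about 2 mm. A picture is of the moment at which its call begins. There is no depth.
- order.close_job(): hands the job in, once; it reports no verdict.
The state is a dict: "time_s": time; "joint_positions": joint angles; "joint_vel": joint speeds; "joint_efforts": joint torques, N m; "position": TCP position; "ee_rot": TCP orientation; "ft_force": force on the tool from outside, world axes, zero at the start; "wrist_torque": the same for the moment, N m; "opening": finger opening in mm.
Only numpy, scipy, OpenCV 4.12 (cv2) and the standard library are available. Lean on these libraries where they do the work, as an engineer would, in place of code of your own. Each camera call takes 0.05 s, during which the arm holds its last target.

## Working session

There is one attempt and no reset: what is moved stays moved. The work goes in short steps, Python scripts to look and compute and a tool call to move; the robot and the scene stay as the last step left them, time stands still between calls to the robot, and variables do not carry over. Pictures are saved under pics/ and viewed, and the job is handed in when it is done.

Besides the shell and the picture viewer there is one more tool, called after "Request:" by a JSON object that holds its "method" and its "body", one argument or row to a line. servo_tool: Moves the arm, as the interface text tells. Its arguments: {"type":"object","properties":{"plan":{"type":"array"},"claw":{"type":"number"},"grip_force":{"type":"number"}},"required":["plan"]}

```bash
mkdir -p pics; ls; python3 - <<'E'
from bench import env, grab_frame, order
import cv2, numpy as np
np.set_printoptions(precision=3,suppress=True)
print(env.grip_point_offset, env.observe())
for n in ["scene","top","wrist"]:
    f=grab_frame(n); cv2.imwrite(f"pics/{n}0.png",f["image"]); print(n,f["fx"],f["fy"],f["cx"],f["cy"]); print(np.array(f["extrinsics"]))
E
```

```text
pics
163.3 {'time_s': 0.0, 'joint_positions': array([66.975, 20.597, 86.598, -0.001, 72.908, -6.593]), 'joint_vel': array([ 0.078, -0.017, -0.043,  0.02 ,  0.073, -0.022]), 'joint_efforts': array([  0.003, -51.539, -27.073,   0.068,   0.035,  -0.   ]), 'position': array([169.575, 575.167, 403.825]), 'ee_rot': array([[-0.959,  0.283, -0.001],
       [ 0.283,  0.959, -0.002],
       [ 0.   , -0.002, -1.   ]]), 'ft_force': array([-0.389,  0.407, -0.299]), 'wrist_torque': array([-0.   ,  0.057, -0.007]), 'opening': 87.56577109718582}
scene 489.9627820709982 489.9627820709982 321.4724799385897 202.0966982118087
[[   0.625   -0.479    0.617  -11.575]
 [  -0.781   -0.393    0.485 -172.741]
 [   0.01    -0.785   -0.62   684.048]
 [   0.       0.       0.       1.   ]]
top 514.1914384712229 514.1914384712229 327.30364269818807 206.9623246985906
[[   0.004   -0.983    0.181  394.427]
 [  -1.      -0.006   -0.01   282.986]
 [   0.011   -0.181   -0.983 1102.465]
 [   0.       0.       0.       1.   ]]
wrist 308.7964438404204 308.7964438404204 315.8610611057818 201.38644768043338
[[  0.283   0.931   0.23  107.054]
 [  0.959  -0.274  -0.069 593.449]
 [ -0.001   0.24   -0.971 384.693]
 [  0.      0.      0.      1.   ]]
```

View pics/scene0.png

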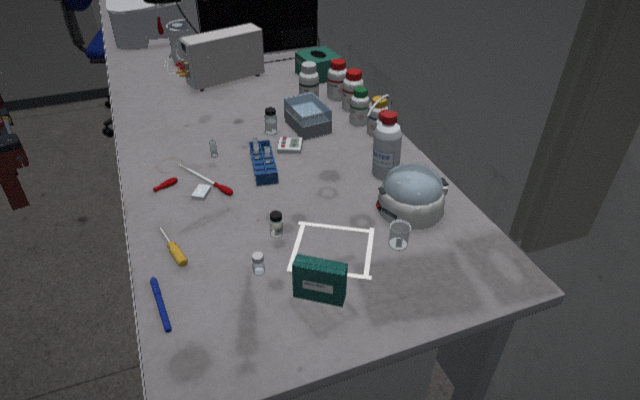

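View pics/top0.png

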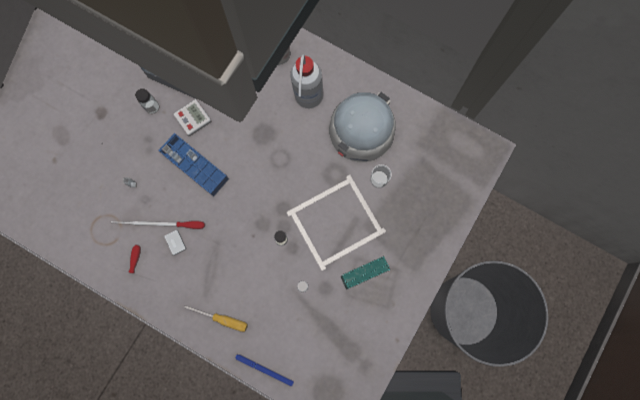

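View pics/wrist0.png

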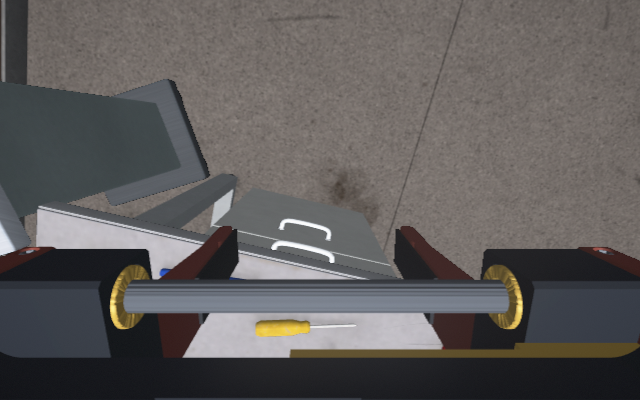

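The scene view shows the box at (320,280), the outline at (333,250), the short vial at (258,263), the tall vial at (276,224) and the beaker at (399,235). The top view shows the outline at (336,222) and the box at (366,272). The wrist view shows only the bench edge and the floor. Next I'll measure.

```bash
cat > h.py <<'E'
import numpy as np, cv2
np.set_printoptions(precision=2,suppress=True)
def ray(f,u,v):
    E=np.array(f["extrinsics"]); d=np.array([(u-f["cx"])/f["fx"],(v-f["cy"])/f["fy"],1.0])
    return E[:3,3],E[:3,:3]@d
def plane(f,u,v,z):
    o,d=ray(f,u,v); return o+d*(z-o[2])/d[2]
def proj(f,P):
    E=np.array(f["extrinsics"]); c=E[:3,:3].T@(np.asarray(P,float)-E[:3,3])
    return np.array([f["fx"]*c[0]/c[2]+f["cx"],f["fy"]*c[1]/c[2]+f["cy"]])
def tri(f1,p1,f2,p2):
    o1,d1=ray(f1,*p1);o2,d2=ray(f2,*p2)
    A=np.stack([d1,-d2],1);s=np.linalg.lstsq(A,o2-o1,rcond=None)[0]
    a=o1+d1*s[0];b=o2+d2*s[1];return (a+b)/2,np.linalg.norm(a-b)
def crop(img,x0,y0,x1,y1,k,fn):
    cv2.imwrite(fn,cv2.resize(img[y0:y1,x0:x1],None,fx=k,fy=k,interpolation=cv2.INTER_CUBIC))
E
python3 - <<'E'
from bench import env, grab_frame
from h import *
for n,r in [("top",(270,160,430,310)),("scene",(230,200,430,320))]:
    f=grab_frame(n);im=f["image"]
    crop(im,*r,4 if n=="scene" else 4,f"pics/{n}_z.png")
    hsv=cv2.cvtColor(im,cv2.COLOR_BGR2HSV)
    roi=np.zeros(im.shape[:2],np.uint8); roi[r[1]:r[3],r[0]:r[2]]=255
    g=cv2.inRange(hsv,(70,90,20),(100,255,255))&roi
    w=cv2.inRange(im,(205,205,205),(255,255,255))&roi
    for nm,m in (("box",g),("tape",w)):
        c=max(cv2.findContours(m,cv2.RETR_EXTERNAL,cv2.CHAIN_APPROX_NONE)[0],key=cv2.contourArea)
        hull=cv2.convexHull(c)
        print(n,nm,cv2.contourArea(c),cv2.contourArea(hull),cv2.boundingRect(c))
        for e in (0.01,0.02,0.03):
            a=cv2.approxPolyDP(hull,e*cv2.arcLength(hull,True),True)[:,0]
            print(e,a.tolist())
        if nm=="tape":
            print(np.array([plane(f,*p,0)[:2] for p in a]))
E
```

```text
top box 524.5 621.5 (343, 257, 47, 31)
0.01 [[389, 269], [347, 287], [343, 277], [345, 274], [383, 257]]
0.02 [[389, 269], [349, 287], [343, 277], [383, 257]]
0.03 [[389, 269], [349, 287], [343, 277], [383, 257]]
top tape 88.5 362.0 (314, 247, 38, 22)
0.01 [[351, 247], [351, 249], [323, 268], [321, 268], [314, 255], [314, 253]]
0.02 [[351, 247], [323, 268], [314, 253]]
0.03 [[351, 247], [323, 268], [314, 255]]
[[510.   219.88]
 [464.75 279.82]
 [492.37 299.27]]
scene box 2123.5 2199.5 (293, 254, 54, 52)
0.01 [[346, 264], [345, 288], [341, 305], [294, 295], [293, 263], [298, 254]]
0.02 [[346, 264], [341, 305], [294, 295], [293, 263], [298, 254]]
0.03 [[346, 264], [341, 305], [294, 295], [298, 254]]
scene tape 380.5 3907.0 (287, 222, 87, 57)
0.01 [[299, 222], [373, 229], [370, 278], [287, 269]]
0.02 [[299, 222], [373, 229], [370, 278], [287, 269]]
0.03 [[299, 222], [373, 229], [370, 278], [287, 269]]
[[585.22 357.52]
 [666.94 222.  ]
 [547.12 148.18]
 [465.66 284.97]]
```

```bash
true
```

```text
(no output)
```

View pics/top_z.png

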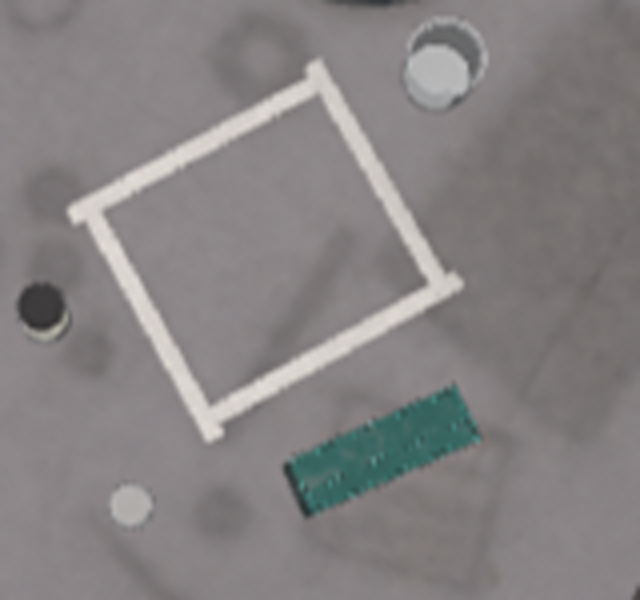

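View pics/scene_z.png

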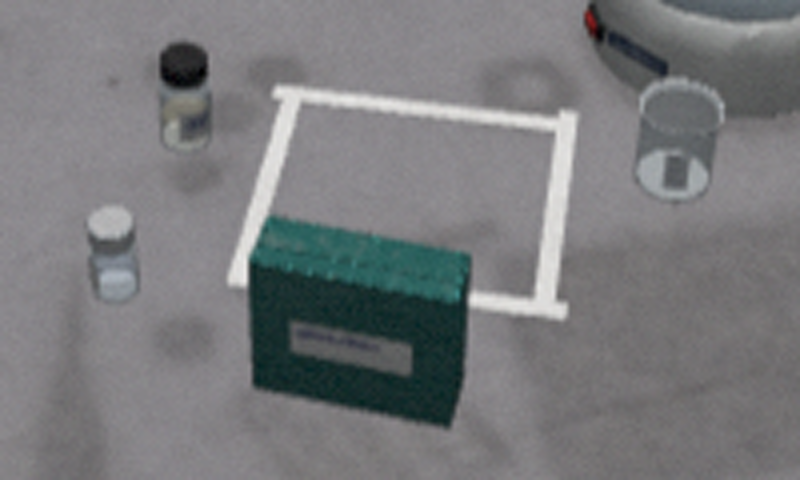

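The crops show the tape rectangle clearly. The box is slightly turned against it, and its bright top face separates from the dark sides. Next: refined measurement from both views.

```bash
cat > meas.py <<'E'
from h import *
def lineq(cnt,rect):
    # fit 4 lines to contour pixels split by nearest side of rough quad -> subpixel corners
    q=rect.astype(float); P=cnt.reshape(-1,2).astype(float); L=[]
    for i in range(4):
        a,b=q[i],q[(i+1)%4]; t=(b-a)/np.linalg.norm(b-a); n=np.array([-t[1],t[0]])
        s=(P-a)@t; d=np.abs((P-a)@n); l=np.linalg.norm(b-a)
        S=P[(d<2.5)&(s>.12*l)&(s<.88*l)]
        vx,vy,x,y=cv2.fitLine(S.astype(np.float32),cv2.DIST_HUBER,0,.01,.01).ravel(); L.append(np.cross([x,y,1],[x+vx,y+vy,1]))
    o=[]
    for i in range(4):
        c=np.cross(L[i-1],L[i]); o.append(c[:2]/c[2])
    return np.array(o)
def quad(m,k,hull=True):
    c=max(cv2.findContours(m,cv2.RETR_EXTERNAL,cv2.CHAIN_APPROX_NONE)[0],key=cv2.contourArea)
    h=cv2.convexHull(c)
    for e in np.arange(.01,.2,.005):
        a=cv2.approxPolyDP(h,e*cv2.arcLength(h,True),True)[:,0]
        if len(a)<=4: break
    assert len(a)==4,a
    return (lineq(c,a)+0.5)/k-0.5
def up(f,r,k=4):
    im=cv2.resize(f["image"],None,fx=k,fy=k,interpolation=cv2.INTER_CUBIC)
    roi=np.zeros(im.shape[:2],np.uint8); roi[r[1]*k:r[3]*k,r[0]*k:r[2]*k]=255
    return im,roi
def hole(f,r,k=4,th=175):
    im,roi=up(f,r,k)
    m=cv2.inRange(cv2.cvtColor(im,cv2.COLOR_BGR2GRAY),th,255)&roi
    m=cv2.morphologyEx(m,cv2.MORPH_CLOSE,np.ones((3,3)))
    cs,hi=cv2.findContours(m,cv2.RETR_CCOMP,cv2.CHAIN_APPROX_NONE)
    hs=[c for c,h in zip(cs,hi[0]) if h[3]>=0]
    c=max(hs,key=cv2.contourArea); mm=np.zeros_like(m); cv2.drawContours(mm,[c],-1,255,-1)
    return quad(mm,k),m
E
python3 - <<'E'
from bench import grab_frame
from meas import *
ft=grab_frame("top");fs=grab_frame("scene")
import pickle;pickle.dump((ft,fs),open("f0.pkl","wb"))
for th in (160,170,180):
    q,m=hole(ft,(270,165,400,275),th=th)
    W=np.array([plane(ft,*p,0)[:2] for p in q]); print(th,W.tolist(),"sides",np.linalg.norm(W-np.roll(W,-1,0),axis=1),W.mean(0))
# scene tape lines: outer hull
for th in (160,175,190):
    im,roi=up(fs,(280,218,378,282)); m=cv2.inRange(cv2.cvtColor(im,cv2.COLOR_BGR2GRAY),th,255)&roi
    try:
        q=quad(m,4); W=np.array([plane(fs,*p,0)[:2] for p in q]); print("scene outer",W.tolist(),np.linalg.norm(W-np.roll(W,-1,0),axis=1),W.mean(0))
    except Exception as e: print(e)
for n,f,r in (("top",ft,(335,250,395,292)),("scene",fs,(288,250,352,310))):
    im,roi=up(f,r); hsv=cv2.cvtColor(im,cv2.COLOR_BGR2HSV)
    v=hsv[...,2][(roi>0)&(hsv[...,1]>100)]; print(n,np.histogram(v,10))
    for lo in (70,80,90):
        m=cv2.inRange(hsv,(70,60,lo),(100,255,255))&roi
        m=cv2.morphologyEx(cv2.morphologyEx(m,cv2.MORPH_CLOSE,np.ones((5,5))),cv2.MORPH_OPEN,np.ones((7,7)))
        try:
            q=quad(m,4);W=np.array([plane(f,*p,82)[:2] for p in q]); print(n,lo,q.tolist(),W.tolist(),np.linalg.norm(W-np.roll(W,-1,0),axis=1))
        except Exception as e: print(n,lo,e)
E
```

```text
160 [[651.5555024073467, 223.8890287705423], [546.0989510706257, 163.7351163743548], [479.16935740109693, 282.19136806396523], [585.0459175722959, 341.37474014730714]] sides [121.41 136.06 121.3  135.01] [565.47 252.8 ]
170 [[652.1452640673203, 223.62578154353662], [545.8730172415444, 163.17355843470278], [478.7164793249358, 282.37359251711285], [585.3163812859755, 341.9686897652181]] sides [122.26 136.82 122.13 135.91] [565.51 252.79]
180 [[652.8156276374123, 223.36810191107557], [545.5813478856003, 162.63802289009635], [478.2425817649767, 282.582704562432], [585.5436153495803, 342.5010200792154]] sides [123.24 137.55 122.9  136.81] [565.55 252.77]
scene outer [[590.6422051288953, 356.8999573249108], [667.6621301048978, 219.87828313964212], [542.3357585830903, 149.04490695908356], [467.35920538081956, 287.40364923913376]] [157.18 143.96 157.37 141.52] [567.   253.31]
scene outer [[589.85857832652, 356.0847328566863], [666.2467608228117, 220.1909361170728], [543.397899846008, 148.28809916693314], [468.83731448509405, 287.52430348208037]] [155.89 142.34 157.94 139.09] [567.09 253.02]

[... 2033 characters left out ...]
4, 264.31500176706254], [297.07415648468833, 253.65094468049247], [346.35155929368347, 263.375215036977], [343.91142386887446, 275.0712377336557]] [[422.293877311776, 230.54360366274614], [447.1327269814007, 241.1163823371793], [482.5722692764732, 160.23435621793755], [458.0624512933692, 147.23834807522576]] [27.   88.31 27.74 90.66]
scene 90 [[295.0318026979314, 263.68418135920547], [293.99719921028793, 252.96479528773736], [343.44630993633075, 262.9987516121922], [346.40502351703566, 275.64701433099333]] [[426.45266190859843, 227.8196692777933], [445.0195164305589, 246.40809148059873], [480.1446753238857, 164.630369782593], [459.6447341926453, 143.23547127089103]] [26.27 89.   29.63 90.86]
```

```bash
cat > go.py <<'E'
# work out rows to a fingertip target: python3 go.py x y z fwd_yaw tilt nrows
import sys
from h import *
from scipy.spatial.transform import Rotation as R, Slerp
def pose(tip,yaw,tilt):
    c,s=np.cos(np.radians(yaw)),np.sin(np.radians(yaw)); f=np.array([c,s,0]); l=np.array([-s,c,0])
    t=np.radians(tilt); z=f*np.sin(t)+np.array([0,0,-1])*np.cos(t)
    y=l; x=np.cross(y,z); M=np.stack([x,y,z],1)
    return np.array(tip)-182*z, M
def rows(tip,yaw,tilt,n,st):
    p1,M1=pose(tip,yaw,tilt); p0=st["position"]; M0=np.array(st["ee_rot"])
    S=Slerp([0,1],R.from_matrix([M0,M1])); rv=R.from_matrix(M0.T@M1).as_rotvec(degrees=True)/n
    out=[]
    for i in range(n):
        Ri=S(i/n).as_matrix(); out.append([np.round(Ri.T@(p1-p0)/n,1).tolist(),np.round(rv,2).tolist()])
    return p1,out
def tipnow(st): return st["position"]+182*np.array(st["ee_rot"])[:,2]
if __name__=="__main__":
    from bench import env
    a=[float(v) for v in sys.argv[1:]]; st=env.observe()
    print("t",st["time_s"],"tip",tipnow(st),"F",st["ft_force"],"open",st["opening"])
    if a:
        p1,o=rows(a[:3],a[3],a[4],int(a[5]),st); print("TCP goal",p1,"r",np.hypot(*p1[:2]))
        for r in o: print(r)
E
python3 - <<'E'
from h import *
import pickle
ft,fs=pickle.load(open("f0.pkl","rb"))
# box height by two views: far-left, far-right, near-right top corners
for a,b in (((342.7,274.2),(297.1,253.7)),((383.55,256.2),(347.3,263.5)),((389.1,269.3),(343.2,275.1))): print("tri",*tri(ft,a,fs,b))
t0=np.radians(29.4);ex=np.array([np.cos(t0),np.sin(t0)]);ey=np.array([-ex[1],ex[0]]);n0=np.array([512.3,222.8])
FL=np.array([447.4,241.1]);FR=np.array([483.6,159.0])
for p in (FL,FR): print("foot in outline (x from near inner edge,y)",(p-n0)@ex,(p-n0)@ey)
for nm,u,v,z in (("short",302.5,286.2,46),("tall",280.5,236,56)):
    p=plane(ft,u,v,z)[:2]; print(nm,p,(p-n0)@ex,(p-n0)@ey)
p=plane(fs,399,243,0)[:2];print("beaker",p,(p-n0)@ex,(p-n0)@ey)
# near face centre
yb=np.radians(24);c=(FL+FR)/2-30*np.array([np.cos(yb),np.sin(yb)]);print("near face mid",c)
for g in (70,40,10): 
    print(g,c-g*np.array([np.cos(yb),np.sin(yb)]))
E
python3 go.py 406 176 120 24 10 15
```

```text
tri [447.49 241.22  81.56] 0.24290177130437343
tri [483.8  159.57  81.08] 0.7997605324453664
tri [457.94 148.98  80.79] 0.669288773239367
foot in outline (x from near inner edge,y) -47.55823765054321 47.80286635312208
foot in outline (x from near inner edge,y) -56.323495859795365 -41.49450342071359
short [424.83 321.36] -27.82040445119436 128.80778047766768
tall [525.88 367.32] 82.77521829506324 119.2440081551883
beaker [664.68 156.64] 100.2790423545752 -132.4454982415271
near face mid [438.09 187.85]
70 [374.15 159.38]
40 [401.55 171.58]
10 [428.96 183.78]
t 0.35 tip [169.68 575.31 222.41] F [ 0.11 -0.94 -0.26] open 88.05803202125665
TCP goal [377.13 163.15 299.24] r 410.90417413424314
[[-21.0, -22.4, 7.0], [-0.24, -0.64, -2.69]]
[[-19.9, -23.4, 7.2], [-0.24, -0.64, -2.69]]
[[-18.7, -24.4, 7.3], [-0.24, -0.64, -2.69]]
[[-17.4, -25.2, 7.4], [-0.24, -0.64, -2.69]]
[[-16.1, -26.1, 7.5], [-0.24, -0.64, -2.69]]
[[-14.8, -26.8, 7.5], [-0.24, -0.64, -2.69]]
[[-13.5, -27.5, 7.6], [-0.24, -0.64, -2.69]]
[[-12.1, -28.1, 7.6], [-0.24, -0.64, -2.69]]
[[-10.7, -28.7, 7.6], [-0.24, -0.64, -2.69]]
[[-9.2, -29.2, 7.6], [-0.24, -0.64, -2.69]]
[[-7.7, -29.6, 7.6], [-0.24, -0.64, -2.69]]
[[-6.3, -30.0, 7.5], [-0.24, -0.64, -2.69]]
[[-4.8, -30.3, 7.5], [-0.24, -0.64, -2.69]]
[[-3.3, -30.5, 7.4], [-0.24, -0.64, -2.69]]
[[-1.7, -30.7, 7.3], [-0.24, -0.64, -2.69]]
```

Triangulated top height is 81 mm against 82 stated, the tape measures 122 × 136, and both views agree. The foot line is 52 mm short of the outline and turned by 5.6°. I'll move the gripper behind the box.

Request:
{"method": "servo_tool", "body": {
  "plan": [
    [[-21, -22, 7], [-0.24, -0.64, -2.7]],
    [[-20, -23, 7], [-0.24, -0.64, -2.7]],
    [[-19, -24, 7], [-0.24, -0.64, -2.7]],
    [[-17, -25, 7], [-0.24, -0.64, -2.7]],
    [[-16, -26, 7], [-0.24, -0.64, -2.7]]
  ],
  "claw": 60,
  "grip_force": 40
}}

```text
time_s: 0.85
position: [239.4, 438.6, 370.6]
ee_rot: [[-0.997, 0.048, 0.059], [0.049, 0.999, 0.011], [-0.058, 0.014, -0.998]]
ft_force: [1.3, 0.0, 1.1]
opening: 53.6
```

Request:
{"method": "servo_tool", "body": {
  "plan": [
    [[-15, -27, 7], [-0.24, -0.64, -2.7]],
    [[-13, -27, 7], [-0.24, -0.64, -2.7]],
    [[-12, -28, 7], [-0.24, -0.64, -2.7]],
    [[-11, -29, 7], [-0.24, -0.64, -2.7]],
    [[-9, -29, 7], [-0.24, -0.64, -2.7]]
  ]
}}

```text
time_s: 1.35
position: [308.3, 301.6, 338.5]
ee_rot: [[-0.976, -0.187, 0.113], [-0.184, 0.982, 0.036], [-0.118, 0.014, -0.993]]
ft_force: [-0.4, -0.5, -0.1]
opening: 52.4
```

Request:
{"method": "servo_tool", "body": {
  "plan": [
    [[-8, -30, 7], [-0.24, -0.64, -2.7]],
    [[-6, -30, 7], [-0.24, -0.64, -2.7]],
    [[-5, -30, 7], [-0.24, -0.64, -2.7]],
    [[-3, -30, 7], [-0.24, -0.64, -2.7]],
    [[-2, -31, 7], [-0.24, -0.64, -2.7]]
  ]
}}

```text
time_s: 1.85
position: [377.8, 164.4, 305.6]
ee_rot: [[-0.897, -0.411, 0.16], [-0.405, 0.911, 0.072], [-0.176, 0.0, -0.984]]
ft_force: [1.3, -0.0, 0.3]
opening: 52.7
```

Request:
{"method": "servo_tool", "body": {
  "plan": [
    [[0, 0, 0], [0, 0, 0]],
    [[0, 0, 0], [0, 0, 0]]
  ]
}}

```text
time_s: 2.05
position: [377.4, 165.1, 305.5]
ee_rot: [[-0.9, -0.407, 0.158], [-0.4, 0.914, 0.072], [-0.174, 0.001, -0.985]]
ft_force: [-0.8, -0.2, 0.0]
opening: 52.6
```

```bash
python3 go.py 403 172 8 24 10 8; python3 -c "
from bench import env; print(env.observe()['joint_positions'])"
```

```text
t 2.05 tip [406.24 178.13 126.3 ] F [-0.81 -0.19  0.03] open 52.64434881038733
TCP goal [374.13 159.15 187.24] r 406.5701738041673
[[3.2, -0.5, 14.4], [0.01, 0.0, -0.0]]
[[3.2, -0.5, 14.4], [0.01, 0.0, -0.0]]
[[3.2, -0.5, 14.4], [0.01, 0.0, -0.0]]
[[3.2, -0.5, 14.4], [0.01, 0.0, -0.0]]
[[3.2, -0.5, 14.4], [0.01, 0.0, -0.0]]
[[3.2, -0.5, 14.4], [0.01, 0.0, -0.0]]
[[3.2, -0.5, 14.4], [0.01, 0.0, -0.0]]
[[3.2, -0.5, 14.4], [0.01, 0.0, -0.0]]
[  13.03573389   10.56080973  119.60300579    3.03832803   40.06263893
 -103.10432108]
```

Request:
{"method": "servo_tool", "body": {
  "plan": [
    [[3.2, -0.5, 14], [0, 0, 0]],
    [[3.2, -0.5, 14], [0, 0, 0]],
    [[3.2, -0.5, 14], [0, 0, 0]],
    [[3.2, -0.5, 14], [0, 0, 0]],
    [[3.2, -0.5, 14], [0, 0, 0]]
  ]
}}

```text
time_s: 2.55
position: [374.7, 163.1, 233.7]
ee_rot: [[-0.898, -0.411, 0.159], [-0.404, 0.912, 0.073], [-0.175, 0.001, -0.985]]
ft_force: [-0.2, -0.8, 0.1]
opening: 52.6
```

Request:
{"method": "servo_tool", "body": {
  "plan": [
    [[3.2, -0.5, 14], [0, 0, 0]],
    [[3.2, -0.5, 14], [0, 0, 0]],
    [[3.2, -0.5, 14], [0, 0, 0]],
    [[0, 0, 0], [0, 0, 0]]
  ]
}}

```text
time_s: 2.95
position: [372.8, 160.6, 189.8]
ee_rot: [[-0.898, -0.411, 0.156], [-0.404, 0.912, 0.072], [-0.172, 0.002, -0.985]]
ft_force: [-0.8, -0.2, 0.3]
opening: 52.7
```

```bash
python3 go.py 423 181 7 24 10 5; python3 -c "
from bench import env,grab_frame; from h import *
print(env.observe()['joint_positions'])
f=grab_frame('scene');crop(f['image'],210,190,430,330,3,'pics/s1.png')
f=grab_frame('top');crop(f['image'],260,150,460,330,3,'pics/t1.png')"
```

```text
t 2.95 tip [401.12 173.7   10.49] F [-0.81 -0.17  0.25] open 52.7026166503351
TCP goal [394.13 168.15 186.24] r 428.4974432860775
[[-4.3, -0.4, 1.5], [0.03, -0.02, 0.04]]
[[-4.3, -0.4, 1.5], [0.03, -0.02, 0.04]]
[[-4.3, -0.4, 1.5], [0.03, -0.02, 0.04]]
[[-4.3, -0.4, 1.5], [0.03, -0.02, 0.04]]
[[-4.3, -0.4, 1.5], [0.03, -0.02, 0.04]]
[  12.49   24.89  126.64    6.47   18.93 -107.68]
```

View pics/s1.png

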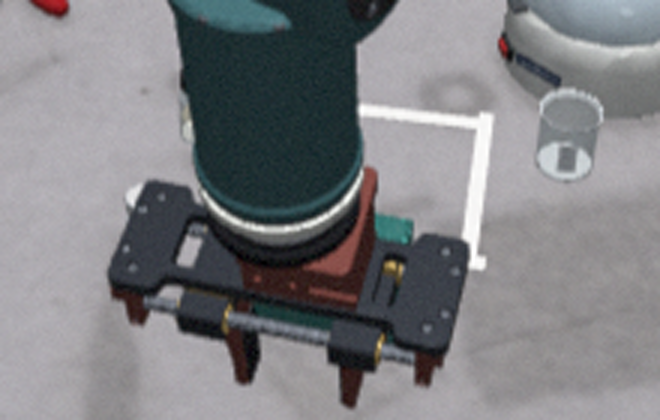

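View pics/t1.png

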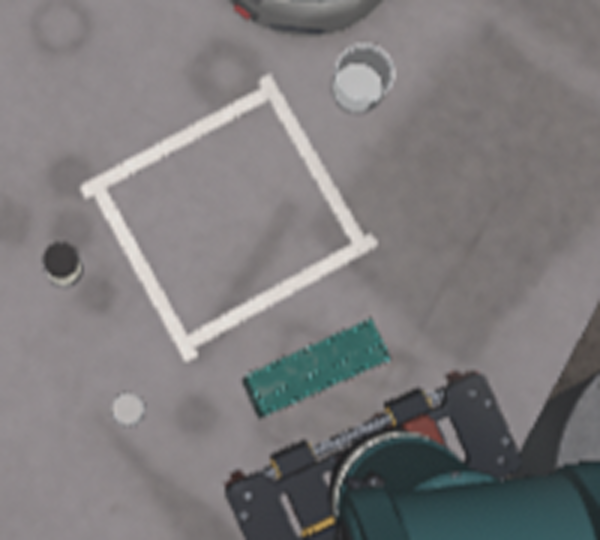

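The top view shows the fingers behind the box, jaws parallel to it, with about 28 mm of gap. Neither vial has been touched. I'll lower slightly and approach.

Request:
{"method": "servo_tool", "body": {
  "plan": [
    [[-4, -0.4, 1.5], [0, 0, 0]],
    [[-4, -0.4, 1.5], [0, 0, 0]],
    [[-4, -0.4, 1.5], [0, 0, 0]],
    [[-4, -0.4, 1.5], [0, 0, 0]],
    [[-4, -0.4, 1.5], [0, 0, 0]]
  ]
}}

```text
time_s: 3.55
position: [394.3, 166.5, 187.0]
ee_rot: [[-0.898, -0.409, 0.159], [-0.403, 0.912, 0.072], [-0.175, 0.001, -0.985]]
ft_force: [0.4, 0.0, 0.1]
opening: 52.7
```

Request:
{"method": "servo_tool", "body": {
  "plan": [
    [[0, 0, 0], [0, 0, 0]]
  ]
}}

```text
time_s: 3.65
position: [394.6, 166.5, 186.9]
ee_rot: [[-0.898, -0.409, 0.16], [-0.403, 0.912, 0.072], [-0.175, 0.0, -0.985]]
ft_force: [0.6, 0.5, 0.8]
opening: 52.6
```

```bash
python3 go.py 430 184 7.5 24 10 5;  python3 -c "
from bench import env,grab_frame; from h import *
f=grab_frame('top');crop(f['image'],320,240,420,320,7,'pics/t2.png')"
```

```text
t 3.65 tip [423.66 179.68   7.71] F [0.57 0.48 0.75] open 52.63246519200272
TCP goal [401.13 171.15 186.74] r 436.11320627418036
[[-1.5, 0.3, 0.3], [0.01, 0.02, 0.03]]
[[-1.5, 0.3, 0.3], [0.01, 0.02, 0.03]]
[[-1.5, 0.3, 0.3], [0.01, 0.02, 0.03]]
[[-1.5, 0.3, 0.3], [0.01, 0.02, 0.03]]
[[-1.5, 0.3, 0.3], [0.01, 0.02, 0.03]]
```

View pics/t2.png

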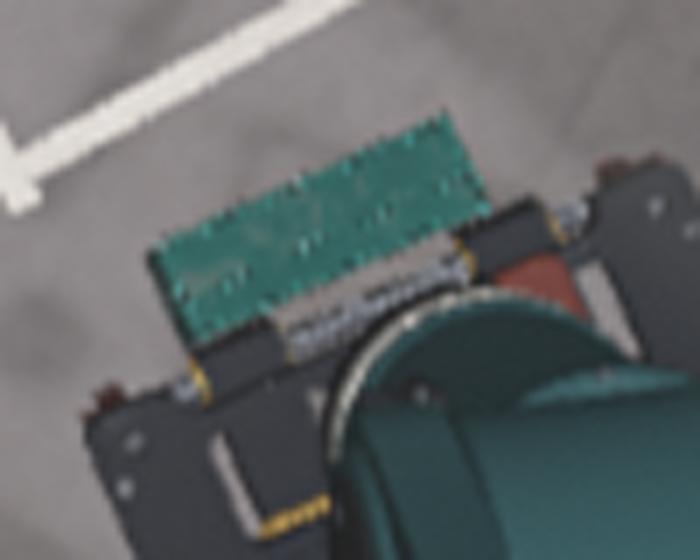

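The fingers are nearly at the lid face, and the carriage sits above the box's top edge with no contact. I'll push slowly from here.

Request:
{"method": "servo_tool", "body": {
  "plan": [
    [[-2, 0.2, 0.3], [0, 0, 0]],
    [[-2, 0.2, 0.3], [0, 0, 0]],
    [[-2, 0.2, 0.3], [0, 0, 0]],
    [[-2, 0.2, 0.3], [0, 0, 0]],
    [[-2, 0.2, 0.3], [0, 0, 0]]
  ]
}}

```text
time_s: 4.2
position: [402.4, 171.5, 187.1]
ee_rot: [[-0.898, -0.41, 0.158], [-0.403, 0.912, 0.072], [-0.174, 0.001, -0.985]]
ft_force: [-0.8, -1.0, 0.1]
opening: 52.7
```

```bash
python3 go.py 504.6 220.2 7.5 29.4 10 35 | head -3;  python3 -c "
from bench import env,grab_frame; from h import *
f=grab_frame('top');crop(f['image'],320,240,420,320,7,'pics/t3.png')
f=grab_frame('scene');crop(f['image'],250,240,370,330,5,'pics/s3.png')"
```

```text
t 4.2 tip [431.17 184.54   7.84] F [-0.76 -0.96  0.07] open 52.746070179249514
TCP goal [477.07 204.69 186.74] r 519.1226225897428
[[-2.3, -0.0, 0.4], [-0.02, -0.0, -0.15]]
```

View pics/t3.png

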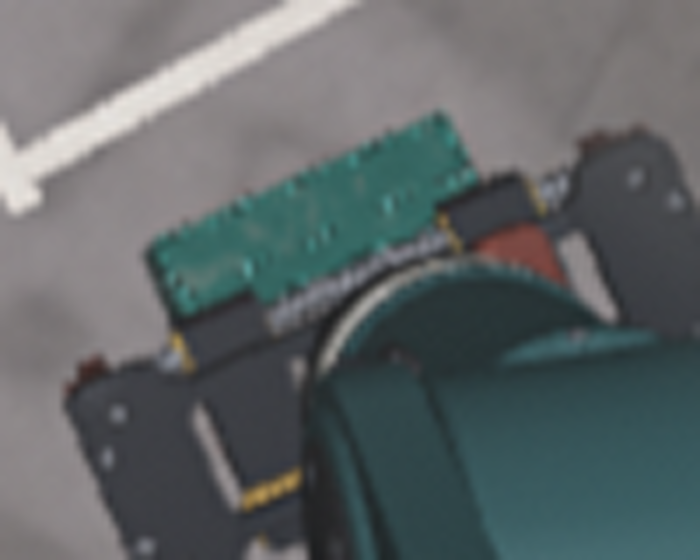

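View pics/s3.png

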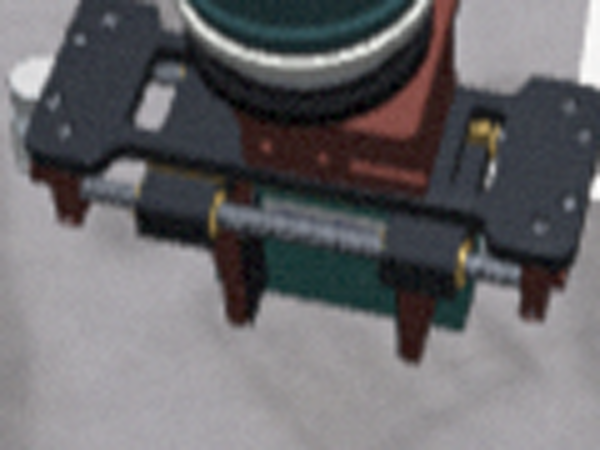

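Contact is just starting and the box is upright. I'll keep pushing while slowly turning towards the outline's heading.

Request:
{"method": "servo_tool", "body": {
  "plan": [
    [[-2.3, 0, 0.4], [0, 0, -0.15]],
    [[-2.3, 0, 0.4], [0, 0, -0.15]],
    [[-2.3, 0, 0.4], [0, 0, -0.15]],
    [[-2.3, 0, 0.4], [0, 0, -0.15]],
    [[-2.3, 0, 0.4], [0, 0, -0.15]]
  ]
}}

```text
time_s: 4.8
position: [413.4, 176.4, 187.1]
ee_rot: [[-0.893, -0.422, 0.159], [-0.415, 0.907, 0.072], [-0.174, -0.002, -0.985]]
ft_force: [-0.1, 0.1, -0.4]
opening: 52.9
```

Request:
{"method": "servo_tool", "body": {
  "plan": [
    [[-2.3, 0, 0.4], [0, 0, -0.15]],
    [[-2.3, 0, 0.4], [0, 0, -0.15]],
    [[-2.3, 0, 0.4], [0, 0, -0.15]],
    [[-2.3, 0, 0.4], [0, 0, -0.15]],
    [[-2.3, 0, 0.4], [0, 0, -0.15]]
  ]
}}

```text
time_s: 5.3
position: [423.9, 181.3, 187.2]
ee_rot: [[-0.887, -0.433, 0.159], [-0.427, 0.901, 0.072], [-0.174, -0.004, -0.985]]
ft_force: [-0.9, 0.4, -0.4]
opening: 53.0
```

```bash
python3 go.py 504.6 220.2 7.5 29.4 10 25 | head -3;  python3 -c "
from bench import env,grab_frame; from h import *
f=grab_frame('top');crop(f['image'],310,220,410,300,7,'pics/t4.png')
f=grab_frame('scene');crop(f['image'],250,230,370,320,5,'pics/s4.png')"
```

```text
t 5.3 tip [452.76 194.42   7.99] F [-0.87  0.45 -0.37] open 52.9984560263359
TCP goal [477.07 204.69 186.74] r 519.1226225897428
[[-2.3, -0.1, 0.4], [-0.03, 0.0, -0.15]]
```

View pics/t4.png

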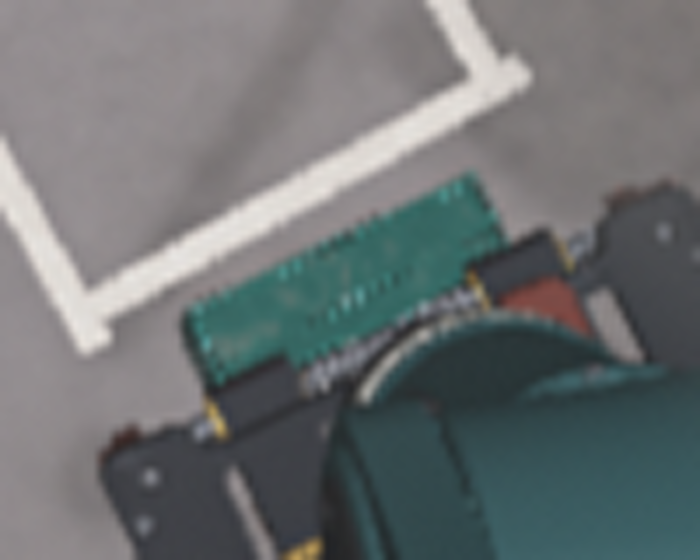

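View pics/s4.png

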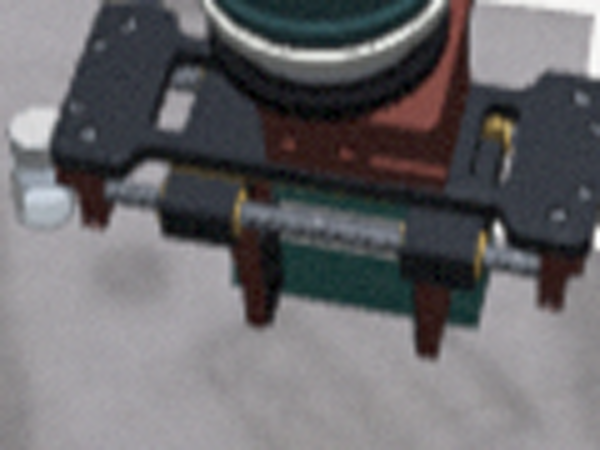

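The box slides upright, flush with the fingers and turning with them. I'll continue.

Request:
{"method": "servo_tool", "body": {
  "plan": [
    [[-2.3, 0, 0.4], [0, 0, -0.15]],
    [[-2.3, 0, 0.4], [0, 0, -0.15]],
    [[-2.3, 0, 0.4], [0, 0, -0.15]],
    [[-2.3, 0, 0.4], [0, 0, -0.15]],
    [[-2.3, 0, 0.4], [0, 0, -0.15]]
  ]
}}

```text
time_s: 5.9
position: [434.4, 186.5, 187.2]
ee_rot: [[-0.882, -0.445, 0.159], [-0.439, 0.896, 0.072], [-0.174, -0.006, -0.985]]
ft_force: [-0.7, -0.8, -0.1]
opening: 52.4
```

Request:
{"method": "servo_tool", "body": {
  "plan": [
    [[-2.3, 0, 0.4], [0, 0, -0.15]],
    [[-2.3, 0, 0.4], [0, 0, -0.15]],
    [[-2.3, 0, 0.4], [0, 0, -0.15]],
    [[-2.3, 0, 0.4], [0, 0, -0.15]],
    [[-2.3, 0, 0.4], [0, 0, -0.15]]
  ]
}}

```text
time_s: 6.4
position: [444.8, 191.7, 187.3]
ee_rot: [[-0.876, -0.456, 0.159], [-0.451, 0.89, 0.072], [-0.174, -0.008, -0.985]]
ft_force: [-0.7, -0.1, -0.1]
opening: 52.9
```

```bash
cat > far.py <<'E'
# far top edge of the standing box in the top view -> outline coordinates
from bench import grab_frame
from meas import *
import sys
t0=np.radians(29.4);ex=np.array([np.cos(t0),np.sin(t0)]);ey=np.array([-ex[1],ex[0]]);n0=np.array([512.3,222.8])
f=grab_frame("top"); im,roi=up(f,(290,200,420,300)); hsv=cv2.cvtColor(im,cv2.COLOR_BGR2HSV)
m=cv2.inRange(hsv,(70,60,80),(95,255,255))&roi
m=cv2.morphologyEx(cv2.morphologyEx(m,cv2.MORPH_CLOSE,np.ones((5,5))),cv2.MORPH_OPEN,np.ones((7,7)))
c=[c for c in cv2.findContours(m,cv2.RETR_EXTERNAL,cv2.CHAIN_APPROX_NONE)[0]]
c=max(c,key=lambda c:cv2.contourArea(c) if c[:,0,1].min()<272*4 else 0)
W=np.array([(plane(f,*((p+.5)/4-.5),82)[:2]-n0) for p in c[:,0]]); X=W@ex;Y=W@ey
print("area",cv2.contourArea(c)/16,"y range",Y.min(),Y.max())
# far boundary: max X per y bin
B=[];ym=(Y.min()+Y.max())/2
for y in np.arange(ym-36,ym+37,3):
    s=abs(Y-y)<2
    if s.any(): B.append((y,X[s].max()))
B=np.array(B); k=cv2.fitLine(B.astype(np.float32),cv2.DIST_HUBER,0,.01,.01).ravel()
print("far edge x at centre",k[3]+(ym-k[2])*k[1]/k[0],"centre y",ym,"turn deg",-np.degrees(np.arctan(k[1]/k[0])))
n=sys.argv[1]; crop(f["image"],300,200,400,280,7,f"pics/t{n}.png")
f=grab_frame('scene');crop(f['image'],250,220,370,310,5,f"pics/s{n}.png")
E
python3 far.py 5; python3 go.py 504.6 220.2 7.5 29.4 10 15 | head -3
```

```text
area 1749.875 y range -101.66146606890405 12.117709149067439
far edge x at centre -74.50376554439224 centre y -44.771878459918305 turn deg -16.688414
t 6.5 tip [474.14 204.92   8.15] F [-0.49 -0.36 -0.83] open 52.63058177216833
TCP goal [477.07 204.69 186.74] r 519.1226225897428
[[-2.2, -0.2, 0.4], [-0.06, 0.0, -0.14]]
```

View pics/t5.png

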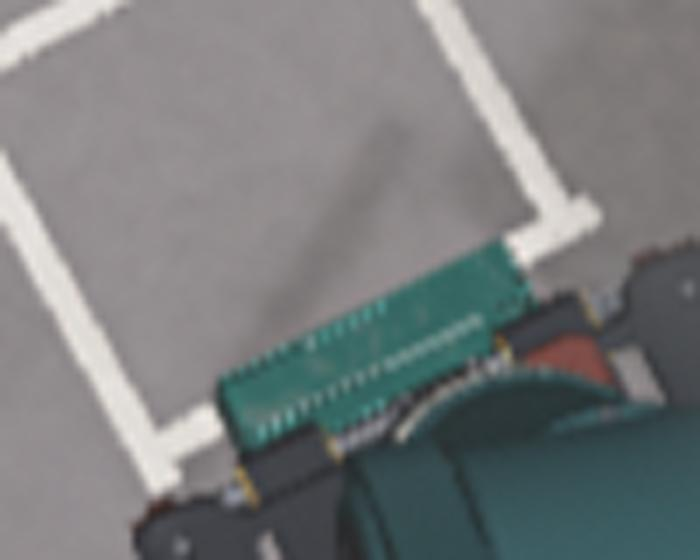

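The box straddles the near tape strip, upright, with its far edge at about (300,340)–(500,240) in the crop. The mask picked up the arm's own teal paint, so I'll fix that.

```bash
sed -i 's/^c=max(c,key.*/c=min([k for k in c if cv2.contourArea(k)>150*16],key=lambda k:k[:,0,1].min())/' far.py; python3 far.py 5
```

```text
area 567.59375 y range -42.278545934010424 50.695198194103824
far edge x at centre -2.1606114250427195 centre y 4.2083261300467 turn deg -2.151954
```

Request:
{"method": "servo_tool", "body": {
  "plan": [
    [[-2.2, -0.2, 0.4], [0, 0, -0.15]],
    [[-2.2, -0.2, 0.4], [0, 0, -0.15]],
    [[-2.2, -0.2, 0.4], [0, 0, -0.15]],
    [[-2.2, -0.2, 0.4], [0, 0, -0.15]],
    [[-2.2, -0.2, 0.4], [0, 0, -0.15]]
  ]
}}

```text
time_s: 7.1
position: [455.2, 195.9, 187.2]
ee_rot: [[-0.87, -0.468, 0.159], [-0.462, 0.884, 0.072], [-0.174, -0.011, -0.985]]
ft_force: [-1.1, -0.5, -0.2]
opening: 52.8
```

Request:
{"method": "servo_tool", "body": {
  "plan": [
    [[-2.2, -0.2, 0.4], [0, 0, -0.15]],
    [[-2.2, -0.2, 0.4], [0, 0, -0.15]],
    [[-2.2, -0.2, 0.4], [0, 0, -0.15]],
    [[-2.2, -0.2, 0.4], [0, 0, -0.15]],
    [[-2.2, -0.2, 0.4], [0, 0, -0.15]]
  ]
}}

```text
time_s: 7.6
position: [465.5, 200.3, 187.2]
ee_rot: [[-0.863, -0.479, 0.159], [-0.474, 0.878, 0.072], [-0.174, -0.013, -0.985]]
ft_force: [-1.4, -0.5, 0.2]
opening: 52.9
```

```bash
python3 far.py 6; python3 go.py 504.6 220.2 7.5 29.4 10 6 | head -3
```

```text
area 538.75 y range -44.169126820491314 49.25250289366879
far edge x at centre 19.442335051013927 centre y 2.541688036588738 turn deg -0.6170746
t 7.7 tip [494.87 213.56   8.05] F [0.68 0.08 0.39] open 52.994386926613295
TCP goal [477.07 204.69 186.74] r 519.1226225897428
[[-1.9, -0.3, 0.4], [-0.15, 0.01, -0.11]]
```

View pics/t6.png

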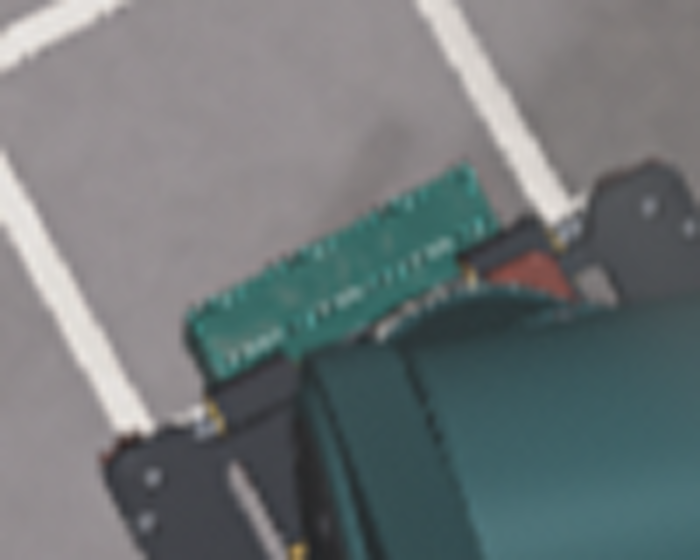

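Far foot edge is at x ≈ 19 mm inside, turn −0.6°, lateral offset +2.5 mm. About 12 mm more puts the whole standing box just inside.

Request:
{"method": "servo_tool", "body": {
  "plan": [
    [[-2.0, -0.2, 0.4], [-0.15, 0, -0.1]],
    [[-2.0, -0.2, 0.4], [-0.15, 0, -0.1]],
    [[-2.0, -0.2, 0.4], [-0.15, 0, -0.1]],
    [[-2.0, -0.2, 0.4], [-0.15, 0, -0.1]],
    [[-2.0, -0.2, 0.4], [-0.15, 0, -0.1]]
  ]
}}

```text
time_s: 8.2
position: [474.9, 204.4, 186.9]
ee_rot: [[-0.859, -0.488, 0.152], [-0.481, 0.873, 0.084], [-0.174, -0.001, -0.985]]
ft_force: [-1.5, -1.2, 0.0]
opening: 52.7
```

Request:
{"method": "servo_tool", "body": {
  "plan": [
    [[-2, 0, 0.4], [0, 0, 0]],
    [[0, 0, 0], [0, 0, 0]]
  ]
}}

```text
time_s: 8.4
position: [476.9, 205.5, 187.0]
ee_rot: [[-0.859, -0.488, 0.153], [-0.481, 0.873, 0.084], [-0.174, -0.002, -0.985]]
ft_force: [0.1, 0.4, 0.1]
opening: 52.8
```

```bash
python3 far.py 7; python3 go.py 485 209 8 29.4 10 5 | head -3
```

```text
area 511.53125 y range -42.42748148569493 50.483688347301545
far edge x at centre 32.086120605249 centre y 4.028103430803306 turn deg 0.15895502
t 8.5 tip [504.68 220.65   7.78] F [0.24 0.95 0.13] open 52.54500648524582
TCP goal [457.47 193.49 187.24] r 496.7010647575013
[[4.5, -0.2, -0.8], [-0.03, 0.01, -0.03]]
```

Foot edge at 32 mm, turn 0.2°. The standing box spans about 2–32 mm inside the near edge. I'll back off, verify, then rise for the tip.

Request:
{"method": "servo_tool", "body": {
  "plan": [
    [[4, 0, -0.8], [0, 0, 0]],
    [[6, 0, -1], [0, 0, 0]],
    [[8, 0, -1.5], [0, 0, 0]],
    [[10, 0, -1.8], [0, 0, 0]],
    [[10, 0, -1.8], [0, 0, 0]]
  ]
}}

```text
time_s: 9.0
position: [441.7, 185.9, 187.1]
ee_rot: [[-0.859, -0.488, 0.152], [-0.481, 0.873, 0.083], [-0.173, -0.001, -0.985]]
ft_force: [-0.5, -1.3, -0.3]
opening: 52.8
```

Request:
{"method": "servo_tool", "body": {
  "plan": [
    [[-1.7, 0, -12], [0, 0, 0]],
    [[-1.7, 0, -12], [0, 0, 0]],
    [[-1.7, 0, -12], [0, 0, 0]],
    [[-1.7, 0, -12], [0, 0, 0]],
    [[-1.7, 0, -12], [0, 0, 0]]
  ]
}}

```text
time_s: 9.5
position: [440.1, 185.1, 248.0]
ee_rot: [[-0.859, -0.488, 0.152], [-0.481, 0.873, 0.083], [-0.173, -0.001, -0.985]]
ft_force: [-0.1, 0.5, -0.4]
opening: 52.6
```

```bash
python3 far.py 8; python3 go.py 495 215.2 69 29.4 10 5 | head -3
```

```text
area 661.40625 y range -42.43458730496252 50.483688347301545
far edge x at centre 32.06811056814782 centre y 4.0245505211695125 turn deg 0.16152273
t 9.6 tip [468.94 200.6   69.63] F [ 1.09  0.94 -0.7 ] open 52.765463324470595
TCP goal [467.47 199.69 248.24] r 508.32955016833523
[[-5.9, -0.1, 1.2], [-0.03, 0.03, -0.03]]
```

View pics/t8.png

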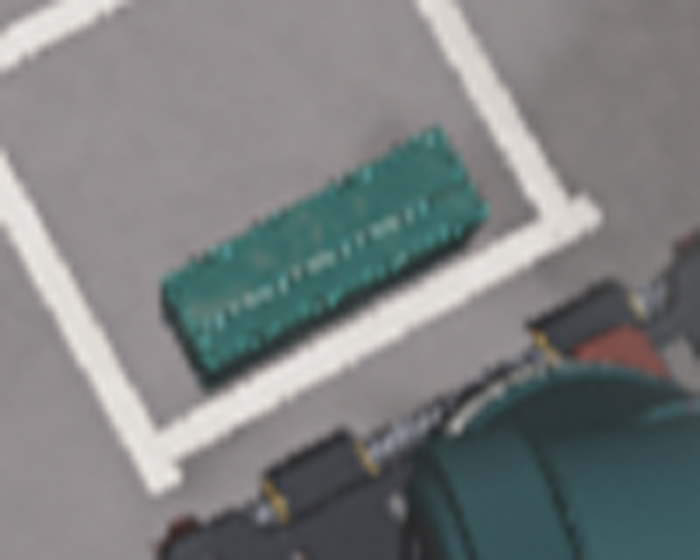

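View pics/s8.png

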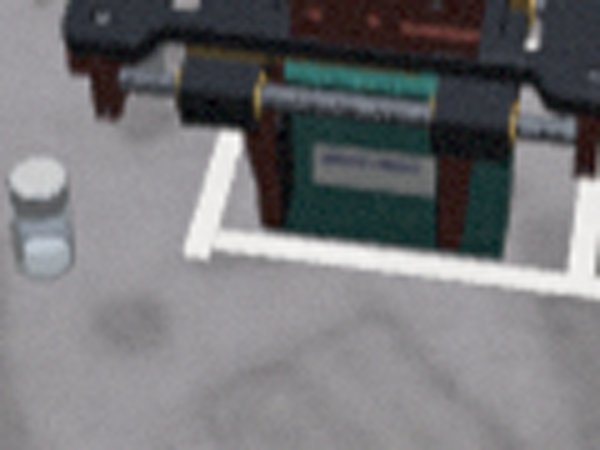

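The box stands upright, wholly inside the near tape. I'll approach at about 70 mm height and push the top.

Request:
{"method": "servo_tool", "body": {
  "plan": [
    [[-7, 0, 1.2], [0, 0, 0]],
    [[-7, 0, 1.2], [0, 0, 0]],
    [[-7, 0, 1.2], [0, 0, 0]],
    [[-7, 0, 1.2], [0, 0, 0]],
    [[-7, 0, 1.2], [0, 0, 0]]
  ]
}}

```text
time_s: 10.1
position: [472.6, 203.2, 247.5]
ee_rot: [[-0.859, -0.488, 0.152], [-0.481, 0.873, 0.083], [-0.173, -0.001, -0.985]]
ft_force: [-0.2, -0.8, 0.2]
opening: 52.6
```

Request:
{"method": "servo_tool", "body": {
  "plan": [
    [[-3, 0, 0.5], [0, 0, 0]],
    [[-3, 0, 0.5], [0, 0, 0]],
    [[-3, 0, 0.5], [0, 0, 0]],
    [[-3, 0, 0.5], [0, 0, 0]],
    [[-3, 0, 0.5], [0, 0, 0]]
  ]
}}

```text
time_s: 10.6
position: [485.3, 210.3, 248.0]
ee_rot: [[-0.859, -0.488, 0.152], [-0.481, 0.873, 0.083], [-0.174, -0.002, -0.985]]
ft_force: [-0.6, 0.1, 0.7]
opening: 52.4
```

Request:
{"method": "servo_tool", "body": {
  "plan": [
    [[-3, 0, 0.5], [0, 0, 0]],
    [[-3, 0, 0.5], [0, 0, 0]]
  ]
}}

```text
time_s: 10.8
position: [490.8, 213.4, 248.1]
ee_rot: [[-0.859, -0.488, 0.153], [-0.481, 0.873, 0.083], [-0.174, -0.002, -0.985]]
ft_force: [-0.3, 0.2, 0.3]
opening: 52.4
```

```bash
python3 far.py 9|head -1; python3 go.py
```

```text
area 321.40625 y range -42.114253885289465 50.199549149854434
t 10.9 tip [518.99 228.7   68.97] F [-0.18  0.46 -0.37] open 52.47591120163802
```

View pics/t9.png

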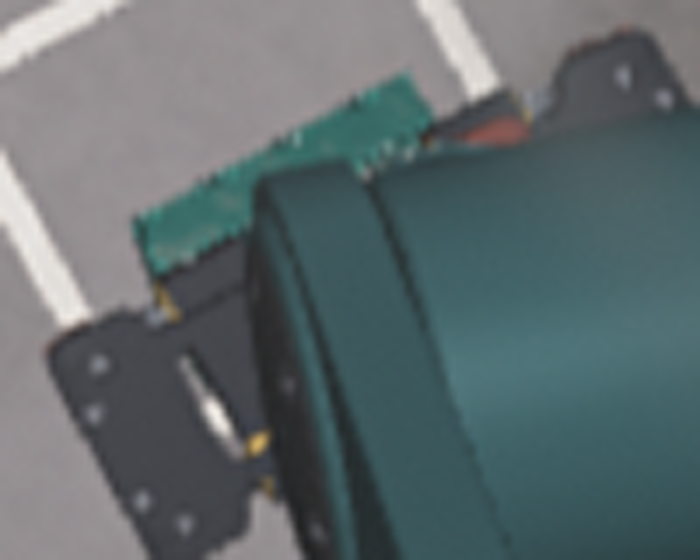

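View pics/s9.png

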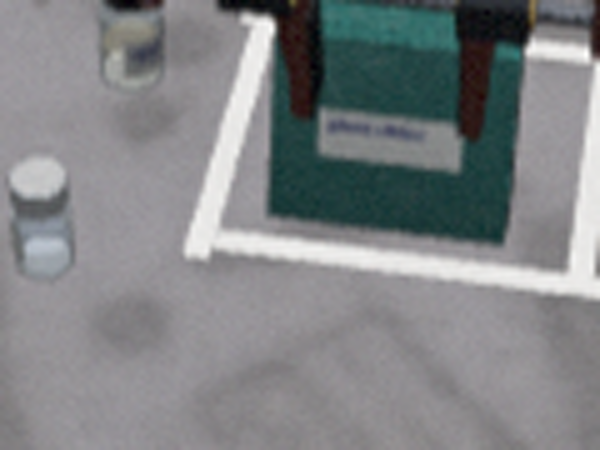

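The box is tilting about its far foot. The lid face's lower edge has risen only about 3 px and the foot has not slid. I'll continue until it falls.

Request:
{"method": "servo_tool", "body": {
  "plan": [
    [[-2.5, 0, 0.4], [0, 0, 0]],
    [[-2.5, 0, 0.4], [0, 0, 0]],
    [[-2.5, 0, 0.4], [0, 0, 0]],
    [[-2.5, 0, 0.4], [0, 0, 0]]
  ]
}}

```text
time_s: 11.3
position: [499.6, 218.3, 248.2]
ee_rot: [[-0.859, -0.488, 0.152], [-0.481, 0.873, 0.083], [-0.174, -0.002, -0.985]]
ft_force: [-0.5, -0.0, -0.8]
opening: 52.5
```

```bash
python3 far.py 10|head -1; python3 go.py
```

```text
area 4669.9375 y range -139.74253160112926 37.51997673550629
t 11.4 tip [527.68 233.6   69.06] F [-0.11  0.3   0.18] open 52.66229226068695
```

View pics/s10.png

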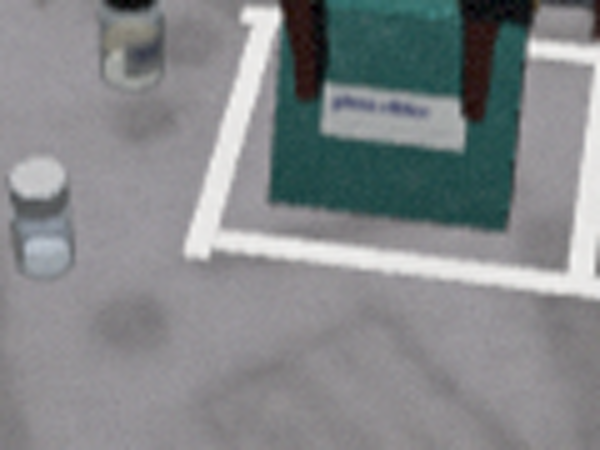

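Tilt is close to the balance point, so I'll push a little more in small rows.

Request:
{"method": "servo_tool", "body": {
  "plan": [
    [[-2, 0, 0.35], [0, 0, 0]],
    [[-2, 0, 0.35], [0, 0, 0]],
    [[-2, 0, 0.35], [0, 0, 0]],
    [[0, 0, 0], [0, 0, 0]],
    [[0, 0, 0], [0, 0, 0]]
  ]
}}

```text
time_s: 11.9
position: [504.7, 221.2, 248.2]
ee_rot: [[-0.859, -0.488, 0.152], [-0.481, 0.873, 0.083], [-0.174, -0.002, -0.985]]
ft_force: [-0.6, -0.1, 1.0]
opening: 52.8
```

```bash
python3 far.py 11|head -1; python3 go.py
```

```text
area 632.28125 y range -34.80981348056669 52.81590488467913
t 12.0 tip [532.32 236.32  68.93] F [-0.99 -0.69 -0.97] open 52.77737183721003
```

View pics/s11.png

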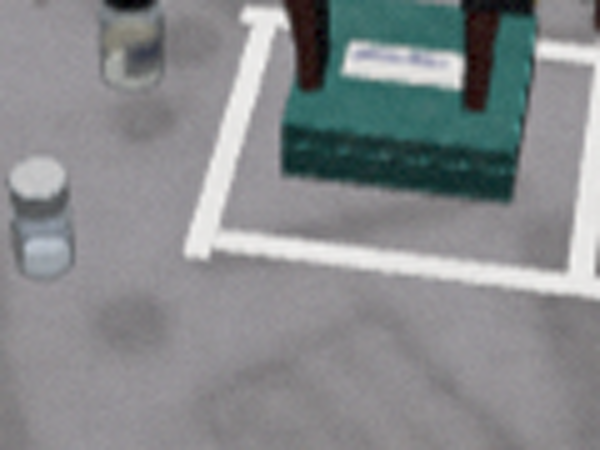

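It has fallen and lies flat, lid (label) up. I'll raise and retract the arm to check the placing.

Request:
{"method": "servo_tool", "body": {
  "plan": [
    [[10, 0, -20], [0, 0, 0]],
    [[20, 0, -25], [0, 0, 0]],
    [[25, 0, -25], [0, 0, 0]],
    [[25, 0, -25], [0, 0, 0]],
    [[15, 40, -15], [0, 0, 0]]
  ]
}}

```text
time_s: 12.5
position: [387.2, 198.7, 341.3]
ee_rot: [[-0.861, -0.484, 0.155], [-0.477, 0.875, 0.082], [-0.176, -0.003, -0.984]]
ft_force: [0.6, 0.7, 0.1]
opening: 52.8
```

Request:
{"method": "servo_tool", "body": {
  "plan": [
    [[0, 45, -5], [0, 0, 0]],
    [[0, 45, -5], [0, 0, 0]],
    [[0, 45, -5], [0, 0, 0]],
    [[0, 45, 0], [0, 0, 0]],
    [[0, 0, 0], [0, 0, 0]]
  ]
}}

```text
time_s: 13.0
position: [294.2, 360.7, 355.0]
ee_rot: [[-0.856, -0.493, 0.153], [-0.486, 0.87, 0.087], [-0.176, 0.0, -0.984]]
ft_force: [0.3, -0.8, -0.4]
opening: 53.1
```

```bash
python3 - <<'E'
from bench import env,grab_frame
from meas import *
print(env.observe()["time_s"],env.observe()["position"])
t0=np.radians(29.4);ex=np.array([np.cos(t0),np.sin(t0)]);ey=np.array([-ex[1],ex[0]]);n0=np.array([512.3,222.8])
f=grab_frame("top");s=grab_frame("scene")
crop(f["image"],270,160,430,310,4,"pics/t12.png");crop(s["image"],230,190,430,320,4,"pics/s12.png")
for n,g,r in (("top",f,(296,185,380,265)),("scene",s,(288,220,375,285))):
    im,roi=up(g,r);hsv=cv2.cvtColor(im,cv2.COLOR_BGR2HSV)
    m=cv2.inRange(hsv,(70,60,30),(100,255,255))&roi
    c=max(cv2.findContours(m,cv2.RETR_EXTERNAL,cv2.CHAIN_APPROX_NONE)[0],key=cv2.contourArea)
    h=cv2.convexHull(c); mm=np.zeros_like(m); cv2.drawContours(mm,[h],-1,255,-1)
    try: q=quad(mm,4)
    except Exception as e: print(n,e); continue
    for z in (30,0):
        W=np.array([plane(g,*p,z)[:2]-n0 for p in q]); print(n,"z",z,np.stack([W@ex,W@ey],1).tolist())
E
```

```text
13.0 [294.2  360.66 355.  ]
top z 30 [[114.607751387179, -42.374826691141465], [32.231806948445474, -41.85906506920039], [31.761412546567673, 50.23975173398181], [114.72762699999956, 49.66477687751391]]
top z 0 [[119.85980094310491, -46.645580116683085], [35.17955833886257, -46.11539112073892], [34.69600561795489, 48.55970126934052], [119.98302983043537, 47.968642670027535]]
scene z 30 [[109.12845163699117, 48.55360028979042], [115.06101544712975, -43.668988672348156], [4.945033392909252, -44.46083010164456], [6.006303919959225, 45.54339345703338]]
scene z 0 [[143.97491333051613, 54.79086958866392], [150.17959312870224, -41.661802979631666], [35.01278984179355, -42.48996474526259], [36.12273893131607, 51.642590004776224]]
```

View pics/t12.png

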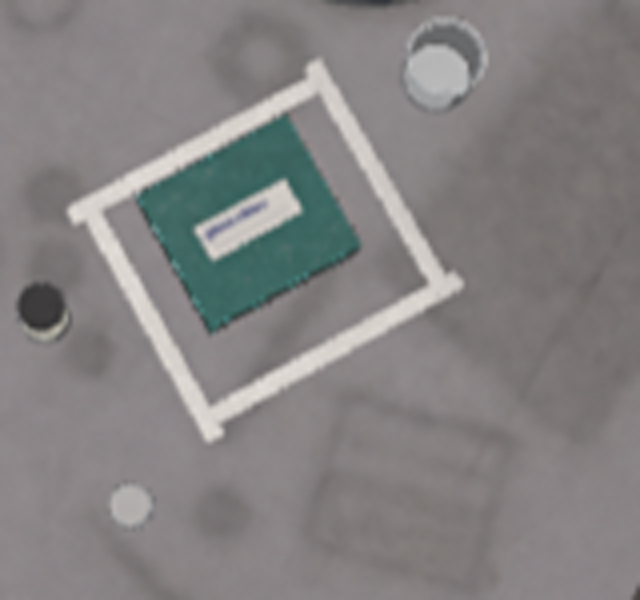

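View pics/s12.png

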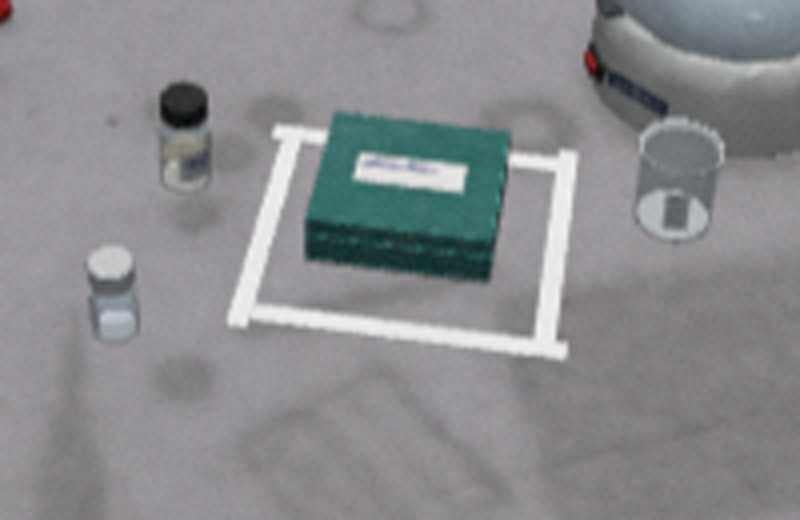

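Both views show the box flat, lid up, with a visible gap to the far tape. Its top corners lie at x = 32–115 of 122 mm and y = −42 to +50 of ±68 mm. The vials and the beaker are at the same pixels as in the first pictures. Handing in.

```bash
python3 -c "
from bench import order; print(order.close_job())"
```

```text
the job is handed in; nothing more can be done
None
```

The slide box lies flat, lid up, wholly inside the outline, and the job was handed in at about 13 s of the 51 s limit.

- **Push:** I pushed the box upright with both fingertips about 8 mm above the bench, turning it about 5.5° to line up with the outline. It stopped standing wholly inside, about 2–32 mm past the near edge.
- **Tip:** After backing off and checking, I pushed it at about 70 mm height until it fell away from the robot.
- **Last checks:**
  - The top camera puts the box at 32–115 mm of the 122 mm depth, so about 7 mm is clear at the far edge. Sideways it lies at −42 to +50 mm of ±68 mm.
  - The scene camera puts the near bottom edge at about 35 mm rather than 32 mm. If that is right, the far clearance is about 4–5 mm.
  - The vials and beaker show no movement in the pictures.
  - Every force reading I took was under 2 N.
- **One fault on the way:** the first automatic reading of the box's far edge during the push was wrong because the mask picked up the arm's teal paint. I fixed the mask and re-measured before going on.

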